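# Crank the bench vise shut

## Task

Take the loose crank with the orange knob, seat its socket fully down onto the square brass spindle end on top of the blue vise, then turn it clockwise (seen from above) as far as it goes, so that the jaw closes on the brass fitting. Leave the crank sitting upright on the spindle, and leave the smaller crank where it lies.

Things in the scene. Friction and masses are not known exactly. Their poses are not given: they have to be found in the camera images.
- crank: Right crank: dark steel, orange knob, 0.35 kg, upright on its hub. Origin: centre of hub underside, on the axis; z up, -x along the arm to the knob. Hub 44x44, 26 high, square socket below 25 wide, 26 deep. Arm at heights 26-38, knob 85 out (top at 70), counter-ball 60 out on +x. Grip block on the axis, 30 (x) by 28 (y), heights 38-80: grip across y at height 60, where it balances. mm
- small_crank: Wrong crank, leave it alone: bright aluminium, black knob, the same shape at 0.72 of the size (58 mm tall, hub 32 mm); its 12 mm socket does not fit the spindle. Origin and axes as for the crank.
- spindle_seat (a point): Shoulder (48 mm disc, 70 mm above the bench) where the seated crank's underside rests, at the foot of the vise's brass square: 20 wide, 10 high, then a 12 mm pyramid tip. z up; x, y along the square's sides, turning with it. The crank fits in any of 4 quarter turns with 2.5 mm play each side (0.3 rad before it drives). Vise fixed; its other parts are below 66 mm, so the arm swings clear.
- spindle (a joint): Turn of the spindle in rad: starts between 0 (jaw open) and 0.25, grows clockwise seen from above, stops at 1.0 with the moving jaw against the fitting; each rad moves the jaw 12 mm. Needs about 0.15 N m and stays where it is left.

How it is judged (in metres and radians):
On the way:
1. the crank is seated down on the spindle before the spindle is turned (spindle still below 0.5 rad) (horizontal distance between crank and spindle_seat below 0.01 m and z of crank in the frame of spindle_seat below 0.007 m and angle between crank's own z axis and vertical below 0.2 rad and value of joint spindle below 0.5 rad), for 0.1 s.
At the end, for the whole second after the job is handed in: The spindle is turned clockwise to within 10 degrees (0.18 rad) of its stop at 1.0 rad; the crank sits upright (within 0.2 rad) and at rest on the spindle, within 10 mm of its axis and within 7 mm of the shoulder; the small crank is within 30 mm of where it began (value of joint spindle above 0.82 rad and horizontal distance between crank and spindle_seat below 0.01 m and z of crank in the frame of spindle_seat between -0.007 and 0.007 m and angle between crank's own z axis and vertical below 0.2 rad and linear speed of crank below 0.02 m/s and distance of small_crank from where it was at the start of the episode below 0.03 m); the robot touches nothing.
It fails at once if the small crank is moved more than 30 mm (distance of small_crank from where it was at the start of the episode above 0.03 m).
It also fails if it takes over 48 s, if anything falls off the work surface, if the arm or the gripper's body presses on something with over 40 N, if the wrist force passes 120 N, or if a joint passes its speed limit or range.

## Robot

A 7-joint arm with a two-finger parallel gripper is mounted at the origin on a cart in front of the work surface, level with it; the furniture and walls round the work are solid. World frame = base frame: x ahead of the robot, y to its left, z up, the work surface at z = 0. Lengths are in mm, angles in rad, forces in N, time in s.
With the tool pointing down it reaches from about 400 to 750 mm from the base axis. Payload 19.5 kg.
Tool frame: the origin (TCP) lies on the centre line of the jaws, within the pads' length; the fingertips stand 8 mm ahead of it and the grasp point (between the pads) lies 11 mm behind it (manip.tip_extent is the distance from the TCP to the fingertips, in mm); z points along the fingers, y is the line along which they close (so a half turn about z gives the same grasp; the last joint's range is limited). The gripper opens to 85 mm and grips with 20 to 120 N. Pads are 22 mm wide; open, the fingers measure 114 mm over their backs; the gripper's body (76 mm by 85 mm) begins 54 mm behind the grasp point. The pads swing forward as they close: fully open they stand 13 mm farther back than shut.
Start: joints at [-1.217, 0.707, -0.028, 1.485, 0.022, 0.951, -0.075], TCP at [221.675, 530.524, 239.268] pointing down, gripper open.
Joint ranges: [-2.71, 2.71], [-0.32, 2.16], [-1.57, 1.52], [0, 2.45], [-1.46, 4.6], [0, 2.02], [-2.83, 2.83]. Speed limits (rad/s): [1.89, 1.89, 2.57, 2.57, 3.01, 3.01, 3.01].

## Interface

Orientations are given as a rotation vector (axis times angle).
In Python, from rig import manip gives the robot as it stands. The module is installed in compiled form; this text tells all that it offers.
- The arm moves only by the shell command python3 -m pendant 'ROWS'. ROWS is a JSON object of lists of equal length, an entry for each row: "translation": the shift along the tool's x, y, z in m, a list of three; "angular": the turn, a rotation vector about the tool's x, y, z in rad, a list of three; "jaw": the closure, from 0 (fully open) to 1 (shut). In form: {"translation": [[dx, dy, dz], ...], "angular": [[wx, wy, wz], ...], "jaw": [jaw, ...]}. A call has 1 to 20 rows; each row shifts and turns the commanded pose from where the row before left it, along the tool's axes as they then stand; what a row does not reach is not made up. A row lasts 1/10 s, in which the tool goes at most 50 mm and 8.59 degrees, less where a joint would pass 70% of its speed; a pose out of reach is approached as far as the arm can. A call is refused whole if a number of a shift passes 0.05 or a number of a turn 0.15, either way. A call with a gripper value outside its range is refused whole. The fingers move at their own pace and stop on an object; the grip force is fixed at half the most. Time passes only in rows, so rows that do not move let the fingers close. It gives the time, the measured TCP pose, the force, the opening and the grip force at its end, in the units of the state.
- manip.read_state(): the state, without advancing time (a new reading comes with each control period).
- manip.read_camera(name): name is "scene" or "side" or "wrist"; returns (picture, depth): 420x560x3 uint8, red, green, blue; 420x560 float32, mm along the optical axis (not along the pixel's ray), 0 where there is no reading.
- manip.get_calibration(name): a dict with "fx", "fy", "cx", "cy" (pixels), "rvec" (rotation vector, rad) and "tvec" (3), from world to camera coordinates, as OpenCV has them. Camera axes: x right, y down, z forward; pixel columns grow to the right and rows downward; lengths in mm; the calibration is good to about 2 mm. The wrist camera is an equidistant fisheye: a pixel r from the principal point sees the ray r / f radians off the axis. A picture is of the moment at which its call begins: read the wrist's pose just before it. get_calibration takes no time and is no camera call; for the wrist camera it gives the pose at the moment of the call.
- manip.sign_off(): hands the job in; it is judged then, once.
The state is a dict: "t": time; "joint_pos": joint angles; "qvel": joint speeds; "joint_efforts": joint torques, N m; "eef_pos": TCP position; "orientation": TCP orientation; "force": force on the tool from outside, world axes, zero at the start; "moment": the same for the moment, N m; "finger_gap": opening from 0.0 (shut) to 1.0 (fully open); "grip_force": force on a finger pad.
Only numpy, scipy, OpenCV 4.12 (cv2) and the standard library are available. Lean on these libraries where they do the work, as an engineer would, in place of code of your own. Each camera call takes 0.05 s, during which the arm holds its last target. There are 200 camera calls.

## Working session

There is one attempt and no reset: what is moved stays moved. The work goes in short steps, Python scripts to look and compute and a shell command to move; the robot and the scene stay as the last step left them, time stands still between calls to the robot, and variables do not carry over. Pictures are saved under pics/ and viewed, at most 10 in all, crops included, and the job is handed in when it is done.

```bash
mkdir -p pics; cat > h.py <<'E'
import numpy as np, cv2
from rig import manip
from scipy.spatial.transform import Rotation as R
def cloud(name):
    c=manip.get_calibration(name); im,d=manip.read_camera(name)
    v,u=np.mgrid[:420,:560]; x=(u-c['cx'])/c['fx']; y=(v-c['cy'])/c['fy']
    if name=='wrist':
        r=np.hypot(x,y)+1e-9; k=np.tan(r)/r; x=x*k; y=y*k
    P=np.stack([x*d,y*d,d],-1)
    Rm=R.from_rotvec(np.ravel(c['rvec'])).as_matrix()
    W=(P-np.ravel(c['tvec']))@Rm
    W[d==0]=np.nan
    return im,W
def save(n,im): cv2.imwrite('pics/'+n+'.png',im[...,::-1])
E
python3 - <<'E'
from h import *
s=manip.read_state(); print(s['eef_pos'],s['orientation'],R.from_rotvec(s['orientation']).as_matrix().round(3),s['t'])
ims=[]
for n in ['scene','side']:
    im,W=cloud(n); np.save(n+'.npy',W); np.save(n+'_im.npy',im); save(n+'1',im)
E
```

```text
[221.5876047  530.31686637 238.84503705] [-6.17669657e-01 -3.08008491e+00  1.65732292e-03] [[-0.923  0.386 -0.   ]
 [ 0.386  0.923 -0.001]
 [-0.    -0.001 -1.   ]] 0.0
```

View pics/scene1.png

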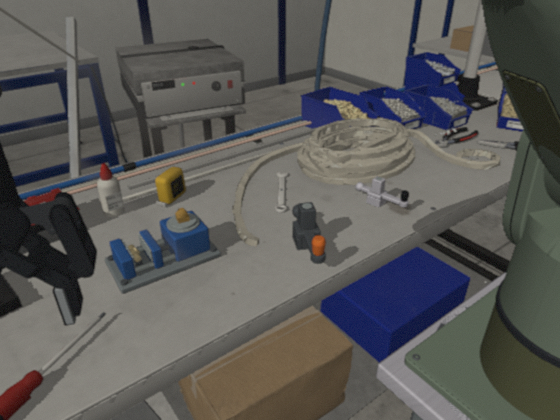

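View pics/side1.png

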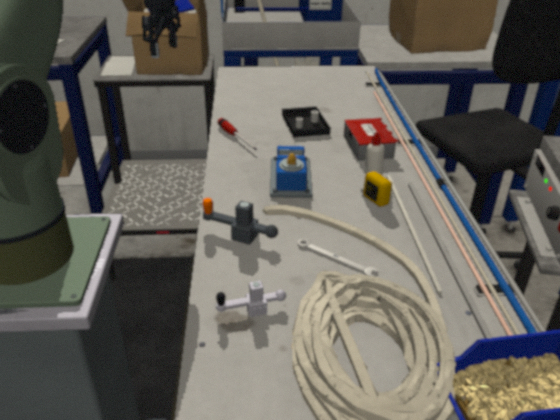

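The scene view shows the crank grip block at about (307,212), its knob at (318,243), the spindle at (182,215), and the small crank at (380,190). In the side view the crank is at (243,215), the spindle at (292,157), and the small crank at (256,295).

```bash
python3 - <<'E'
from h import *
for n,boxes in {'scene':{'crank':(285,335,195,268),'vise':(155,212,200,262),'small':(350,415,170,212)},'side':{'crank':(195,285,190,250),'vise':(268,318,142,200),'small':(210,292,275,318)}}.items():
    W=np.load(n+'.npy'); im=np.load(n+'_im.npy')
    hsv=cv2.cvtColor(im,cv2.COLOR_RGB2HSV).astype(int)
    for k,(a,b,c,d) in boxes.items():
        p=W[c:d,a:b].reshape(-1,3); h=hsv[c:d,a:b].reshape(-1,3); ok=~np.isnan(p[:,0]);p=p[ok];h=h[ok]
        print(n,k,'bench',np.median(p[np.abs(p[:,2])<12][:,2]),len(p))
        def st(nm,m):
            if m.sum()>2: print('  ',nm,m.sum(),np.median(p[m],0).round(1),p[m].min(0).round(0),p[m].max(0).round(0))
        org=(h[:,0]<28)&(h[:,1]>130)&(h[:,2]>70)
        st('orange',org&(p[:,2]>15))
        for lo,hi in [(15,50),(50,75),(75,84),(84,110)]: st((lo,hi),(p[:,2]>lo)&(p[:,2]<hi))
        if k=='crank':
            m=(p[:,2]>43)&(p[:,2]<90)&~org; st('block',m)
E
```

```text
scene crank bench -0.15521180410927077 3634
   orange 229 [337.7 103.   62. ] [331.  51.  28.] [394. 110.  71.]
   (15, 50) 748 [402.4  79.9  37.1] [330.  33.  15.] [482. 111.  50.]
   (50, 75) 398 [401.8  77.3  63.5] [331.  52.  50.] [438. 110.  75.]
   (75, 84) 162 [415.2  62.6  80. ] [400.  44.  75.] [436.  78.  83.]
   block 446 [410.2  66.6  68.2] [334.  33.  43.] [479. 107.  83.]
scene vise bench 0.40298381250564536 3523
   orange 123 [522.2 253.1  82.4] [516. 205.  15.] [693. 262.  93.]
   (15, 50) 954 [495.6 275.2  31.1] [486. 205.  15.] [693. 322.  50.]
   (50, 75) 1000 [510.  261.7  62. ] [490. 218.  50.] [565. 318.  75.]
   (75, 84) 72 [520.9 254.8  80.3] [516. 241.  75.] [541. 263.  84.]
   (84, 110) 63 [524.8 253.3  87.6] [520. 242.  84.] [537. 261.  93.]
scene small bench -0.21554878098888494 2724
   (15, 50) 896 [ 444.4 -159.8   26.5] [ 369. -280.   15.] [ 531. -134.   50.]
   (50, 75) 86 [ 434.7 -149.9   56.2] [ 374. -168.   50.] [ 451. -142.   60.]
side crank bench -0.22325584851669522 5377
   orange 127 [344.4  88.2  61.1] [336.  83.  37.] [353. 102.  73.]
   (15, 5
[... 156 characters left out ...]
53.6  79.5] [405.  40.  75.] [439.  75.  83.]
   block 417 [421.8  48.8  65.3] [335.  22.  43.] [482. 106.  83.]
side vise bench 0.38396219841674556 2880
   orange 59 [529.4 242.   81.4] [522. 236.  68.] [536. 250.  92.]
   (15, 50) 621 [530.6 218.9  38.1] [487. 206.  15.] [581. 382.  50.]
   (50, 75) 630 [530.9 237.   60.7] [494. 212.  50.] [572. 370.  74.]
   (75, 84) 46 [531.4 242.1  80.4] [520. 236.  75.] [542. 259.  84.]
   (84, 110) 28 [531.4 246.   88.9] [524. 238.  85.] [539. 255.  93.]
side small bench -0.30053073151601184 3517
   (15, 50) 867 [ 432.7 -165.    27. ] [ 371. -178.   15.] [ 492. -139.   50.]
   (50, 75) 150 [ 439.8 -160.2   56.6] [ 376. -173.   50.] [ 452. -143.   60.]
```

```bash
python3 -m pendant '{"translation":[[-0.018,-0.018,0],[-0.018,-0.018,0],[-0.018,-0.018,0],[-0.018,-0.018,0],[-0.018,-0.018,0],[-0.018,-0.018,0],[-0.018,-0.018,0],[-0.018,-0.018,0],[-0.018,-0.018,0],[-0.018,-0.018,0],[-0.018,-0.018,0],[-0.018,-0.018,0],[-0.018,-0.018,0],[-0.018,-0.018,0],[-0.018,-0.018,0],[-0.018,-0.018,0],[-0.018,-0.018,0],[-0.018,-0.018,0],[-0.018,-0.018,0],[-0.018,-0.018,0]],"angular":[[0,0,0],[0,0,0],[0,0,0],[0,0,0],[0,0,0],[0,0,0],[0,0,0],[0,0,0],[0,0,0],[0,0,0],[0,0,0],[0,0,0],[0,0,0],[0,0,0],[0,0,0],[0,0,0],[0,0,0],[0,0,0],[0,0,0],[0,0,0]],"jaw":[0,0,0,0,0,0,0,0,0,0,0,0,0,0,0,0,0,0,0,0]}'
python3 - <<'E'
from h import *
s=manip.read_state(); print(s['eef_pos'],R.from_rotvec(s['orientation']).as_matrix().round(3),s['joint_pos'])
im,W=cloud('wrist'); np.save('w.npy',W); np.save('w_im.npy',im); save('w1',im)
E
```

```text
t: 2.1
eef_pos: [415.3, 58.5, 239.2]
orientation: [-0.618, -3.08, 0.0]
force: [0.5, -0.2, -0.0]
finger_gap: 0.999
grip_force: 0.0
[415.26660775  58.49978821 239.22378828] [[-0.923  0.386 -0.   ]
 [ 0.386  0.923 -0.   ]
 [ 0.    -0.    -1.   ]] [-0.13851976  0.48961858 -0.12375586  2.00912562  0.0963641   0.64860193
  0.85018492]
```

View pics/w1.png

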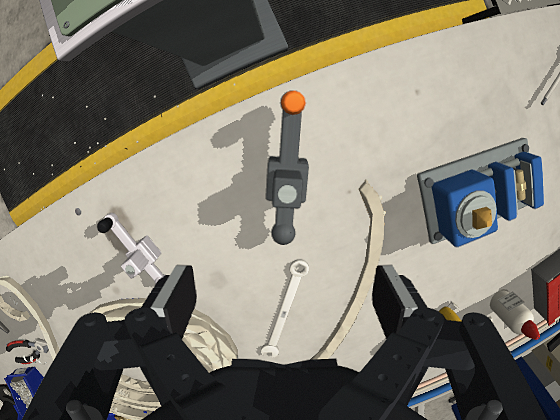

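The wrist view shows the knob at (293,102), the crank block at (288,190), the ball at (283,231) and the spindle's pyramid at (482,217).

```bash
python3 - <<'E'
from h import *
W=np.load('w.npy'); im=np.load('w_im.npy')
def sel(a,b,c,d,lo,hi):
    p=W[c:d,a:b].reshape(-1,3); return p[(p[:,2]>lo)&(p[:,2]<hi)]
def rect(nm,p):
    r=cv2.minAreaRect(p[:,:2].astype(np.float32)); print(nm,len(p),np.round(r[0],1),np.round(r[1],1),round(r[2],1),'mean',p.mean(0).round(1))
rect('blocktop',sel(255,320,150,215,75,86))
k=sel(275,312,85,120,55,80); rect('knob',k)
b=sel(265,300,215,250,20,60); rect('ball',b)
rect('armtop',sel(250,320,85,250,33,41))
rect('crank',sel(250,320,85,250,15,90))
rect('hubarm',sel(250,320,150,215,20,45))
for lo,hi in [(67,73),(72,95),(74,95),(77,95),(80,95),(88,95)]: rect(('sp',lo,hi),sel(450,505,190,245,lo,hi))
c=cv2.resize(im[150:260,410:550],None,fx=5,fy=5,interpolation=cv2.INTER_CUBIC); save('spin',c)
E
```

```text
blocktop 897 [420.1  60. ] [27.9 30.4] 63.2 mean [419.   60.4  80.1]
knob 476 [344.3  97.5] [22.6 23. ] 89.6 mean [344.4  97.7  68.6]
ball 585 [468.9  35.2] [26.1 35.3] 68.0 mean [467.6  36.2  40.5]
armtop 2118 [408.9  65.6] [ 44.1 170. ] 63.3 mean [406.   66.4  37.8]
crank 4008 [408.9  65.6] [ 44.1 170. ] 63.3 mean [405.9  66.6  52.1]
hubarm 1112 [421.1  59.5] [44.1 72.7] 63.5 mean [413.   62.5  37.3]
('sp', 67, 73) 697 [529.9 250.7] [47.1 46.6] 55.9 mean [525.9 247.5  70.2]
('sp', 72, 95) 361 [525.6 249.7] [24.7 34.3] 48.6 mean [526.4 248.   82.9]
('sp', 74, 95) 329 [530.1 250.3] [20.2 21.1] 78.1 mean [526.5 248.   83.8]
('sp', 77, 95) 283 [530.1 250.2] [19.9 21. ] 78.1 mean [526.8 248.3  85.2]
('sp', 80, 95) 249 [529.  250.5] [19.8 18.5] 81.7 mean [526.7 248.7  86.1]
('sp', 88, 95) 80 [529.6 250.5] [10.1 10.7] 79.0 mean [528.8 249.8  90.8]
```

View pics/spin.png

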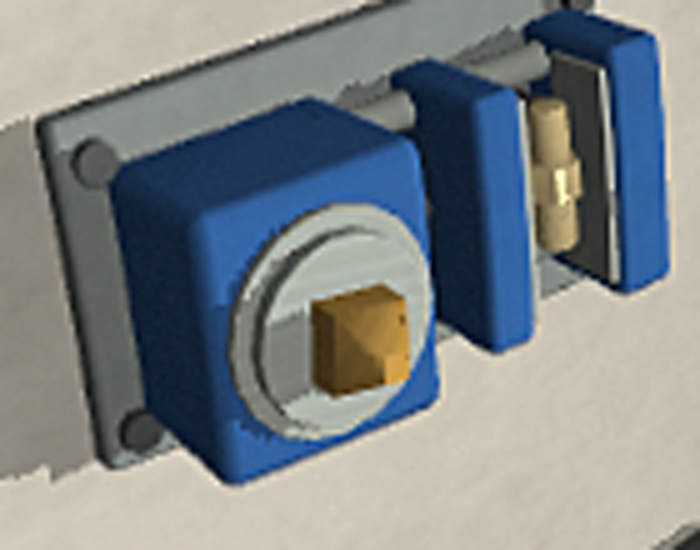

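The spindle square's centre is at (530,250.4) with sides at 78°. The crank is at (420.1,60) with its y axis at 63.3°, and the sizes match the ones given. I'll descend and grip.

```bash
python3 -m pendant '{"translation":[[-0.004,0.003,0],[0,0,0.02],[0,0,0.02],[0,0,0.02],[0,0,0.02],[0,0,0.02],[0,0,0.02],[0,0,0.02],[0,0,0.02],[0,0,0.02],[0,0,0.008],[0,0,0],[0,0,0],[0,0,0],[0,0,0],[0,0,0],[0,0,0],[0,0,0]],"angular":[[0,0,0.07],[0,0,0],[0,0,0],[0,0,0],[0,0,0],[0,0,0],[0,0,0],[0,0,0],[0,0,0],[0,0,0],[0,0,0],[0,0,0],[0,0,0],[0,0,0],[0,0,0],[0,0,0],[0,0,0],[0,0,0]],"jaw":[0,0,0,0,0,0,0,0,0,0,0,0,1,1,1,1,1,1]}'
```

```text
t: 3.95
eef_pos: [420.1, 60.7, 51.7]
orientation: [0.725, 3.056, 0.0]
force: [-0.2, -0.0, 8.8]
finger_gap: 0.317
grip_force: 63.6
```

```bash
python3 -m pendant '{"translation":[[0,0,-0.008],[0,0,-0.02],[0,0,-0.02],[0,0,-0.02],[0,0,-0.02],[0,0,-0.02],[-0.001,0.018,0],[-0.001,0.018,0],[-0.001,0.018,0],[-0.001,0.018,0],[-0.001,0.018,0],[-0.001,0.018,0],[-0.001,0.018,0],[-0.001,0.018,0],[-0.001,0.018,0],[-0.001,0.018,0],[-0.001,0.018,0],[-0.001,0.018,0]],"angular":[[0,0,0],[0,0,0],[0,0,0],[0,0,0],[0,0,0],[0,0,0],[0,0,0],[0,0,0],[0,0,0],[0,0,0],[0,0,0],[0,0,0],[0,0,0],[0,0,0],[0,0,0],[0,0,0],[0,0,0],[0,0,0]],"jaw":[1,1,1,1,1,1,1,1,1,1,1,1,1,1,1,1,1,1]}'
python3 -m pendant '{"translation":[[0,0,0],[0,0,0],[0,0,0],[0,0,0],[0,0,0]],"angular":[[0,0,-0.086],[0,0,-0.086],[0,0,-0.086],[0,0,0],[0,0,0]],"jaw":[1,1,1,1,1]}'
python3 - <<'E'
from h import *
s=manip.read_state(); M=R.from_rotvec(s['orientation']).as_matrix(); print(s['eef_pos'],M.round(3),s['force'],s['finger_gap'])
im,W=cloud('wrist'); np.save('w.npy',W); np.save('w_im.npy',im); save('w2',im)
d=np.array([530,250.4,0])-s['eef_pos']; print('tool delta',(M.T@d).round(1))
hsv=cv2.cvtColor(im,cv2.COLOR_RGB2HSV); m=(hsv[...,0]<18)&(hsv[...,1]>150)&(W[...,2]>150)
print('knob',m.sum(),np.nanmean(W[m],0), ((W[m]-s['eef_pos'])@M).mean(0))
E
```

```text
t: 5.75
eef_pos: [527.6, 248.9, 159.8]
orientation: [-0.725, -3.056, 0.001]
force: [0.4, -0.5, -3.3]
finger_gap: 0.32
grip_force: 62.2
t: 6.25
eef_pos: [527.5, 248.2, 159.6]
orientation: [-0.33, -3.124, 0.0]
force: [0.3, -0.1, -3.2]
finger_gap: 0.323
grip_force: 62.0
[527.48086288 248.19294528 159.56523021] [[-0.978  0.209 -0.   ]
 [ 0.209  0.978 -0.   ]
 [ 0.    -0.    -1.   ]] [ 0.30277449 -0.05881655 -3.17906556] 0.3234897659293958
tool delta [ -2.    2.7 159.6]
knob 2836 [446.09415979 266.08094449 177.16647146] [ 83.33250162   0.47682611 -17.57971731]
```

View pics/w2.png

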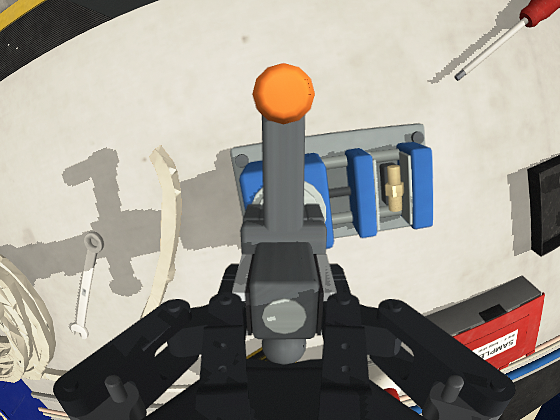

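The view shows the crank level in the grip: knob at (284,93), block top at (284,310), with the vise below it.

```bash
python3 - <<'E'
from h import *
W=np.load('w.npy'); s=manip.read_state(); M=R.from_rotvec(s['orientation']).as_matrix()
T=(W-s['eef_pos'])@M
for nm,(a,b,c,d) in {'block':(246,324,240,338),'knob':(245,325,55,130)}.items():
    p=T[c:d,a:b].reshape(-1,3); p=p[~np.isnan(p[:,0])]
    z=np.percentile(p[:,2],5); q=p[(p[:,2]<z+3)&(p[:,2]>z-4)] if nm=='block' else p[p[:,2]<-5]
    print(nm,z.round(1),len(q),cv2.minAreaRect(q[:,:2].astype(np.float32)))
E
```

```text
block -30.4 3767 ((0.11865520477294922, 0.2678194046020508), (28.985919952392578, 31.227293014526367), 0.09329664707183838)
knob -19.1 2872 ((83.97032165527344, 0.039508819580078125), (22.654272079467773, 22.604846954345703), 17.23356819152832)
```

```bash
python3 -m pendant '{"translation":[[-0.0017,0.0025,0],[0,0,0.008],[0,0,0.008],[0,0,0.006],[0,0,0.004],[0,0,0.004],[0,0,0]],"angular":[[0,0,0],[0,0,0],[0,0,0],[0,0,0],[0,0,0],[0,0,0],[0,0,0]],"jaw":[1,1,1,1,1,1,1]}'
```

```text
t: 7.0
eef_pos: [529.6, 250.4, 128.8]
orientation: [-0.326, -3.124, 0.001]
force: [0.4, -0.5, -3.2]
finger_gap: 0.32
grip_force: 62.1
```

```bash
python3 -m pendant '{"translation":[[0,0,0.003],[0,0,0.003],[0,0,0.002],[0,0,0.001],[0,0,0],[0,0,0]],"angular":[[0,0,0],[0,0,0],[0,0,0],[0,0,0],[0,0,0],[0,0,0]],"jaw":[1,1,1,1,1,1]}'
```

```text
t: 7.6
eef_pos: [530.0, 250.4, 121.5]
orientation: [0.326, 3.124, 0.0]
force: [-5.6, -4.1, 21.9]
finger_gap: 0.321
grip_force: 65.5
```

Contact comes at TCP 121.5, and the crank stood at TCP 51.7 on the bench, so it is seated at about 70 mm. I'll ease the pressure and turn clockwise (tool +z).

```bash
python3 -m pendant '{"translation":[[0,0,-0.0008],[0,0,0],[0,0,0],[0,0,0],[0,0,0],[0,0,0],[0,0,0],[0,0,0],[0,0,0],[0,0,0]],"angular":[[0,0,0],[0,0,0],[0,0,0.08],[0,0,0.08],[0,0,0.08],[0,0,0.08],[0,0,0.08],[0,0,0.08],[0,0,0.08],[0,0,0]],"jaw":[1,1,1,1,1,1,1,1,1,1]}'
python3 -c "
from h import *
s=manip.read_state();print(s['moment'],s['joint_efforts'],R.from_rotvec(s['orientation']).as_matrix()[:,1].round(3))"
```

```text
t: 8.6
eef_pos: [530.1, 251.4, 121.6]
orientation: [1.18, 2.911, 0.003]
force: [-1.5, 2.6, 7.6]
finger_gap: 0.317
grip_force: 63.5
[ 0.81023289  0.12789142 -0.02960947] [ 9.73500721e-01 -9.04342747e+01  5.22207946e+00 -1.67132539e+01
 -7.36407033e-03  2.43589170e-01 -1.50544826e+00] [0.696 0.718 0.002]
```

```bash
python3 -m pendant '{"translation":[[0,0,0],[0,0,0],[0,0,0],[0,0,0],[0,0,0],[0,0,0]],"angular":[[0,0,0.08],[0,0,0.08],[0,0,0.08],[0,0,0.08],[0,0,0],[0,0,0]],"jaw":[1,1,1,1,1,1]}'
cat > m.py <<'E'
from h import *
s=manip.read_state();y=R.from_rotvec(s['orientation']).as_matrix()[:,1];print('turned',1.361-np.arctan2(y[1],y[0]),'moment',np.round(s['moment'],2),'q7',s['joint_pos'][6])
E
python3 m.py
```

```text
t: 9.2
eef_pos: [530.4, 251.4, 121.6]
orientation: [1.625, 2.688, 0.004]
force: [0.3, 2.9, 5.5]
finger_gap: 0.32
grip_force: 63.4
turned 0.8776670173880002 moment [ 0.96 -0.22 -0.03] q7 0.1312540526825225
```

```bash
python3 -m pendant '{"translation":[[0,0,0],[0,0,0],[0,0,0],[0,0,0]],"angular":[[0,0,0.06],[0,0,0.06],[0,0,0],[0,0,0]],"jaw":[1,1,1,1]}'; python3 m.py
python3 -m pendant '{"translation":[[0,0,0],[0,0,0],[0,0,0],[0,0,0]],"angular":[[0,0,0.06],[0,0,0.06],[0,0,0],[0,0,0]],"jaw":[1,1,1,1]}'; python3 m.py
python3 - <<'E'
from h import *
im,W=cloud('wrist'); save('w3',im); np.save('w.npy',W)
E
```

```text
t: 9.6
eef_pos: [530.5, 251.4, 121.6]
orientation: [1.783, 2.586, 0.004]
force: [1.5, 4.1, 4.8]
finger_gap: 0.316
grip_force: 63.3
turned 0.9976094171497634 moment [ 0.97 -0.39 -0.01] q7 0.04734724952876249
t: 10.0
eef_pos: [530.5, 251.4, 121.7]
orientation: [1.935, 2.474, 0.004]
force: [2.1, 5.0, 6.5]
finger_gap: 0.319
grip_force: 63.3
turned 1.117595360154102 moment [ 0.99 -0.44  0.01] q7 -0.03681846769416711
```

View pics/w3.png

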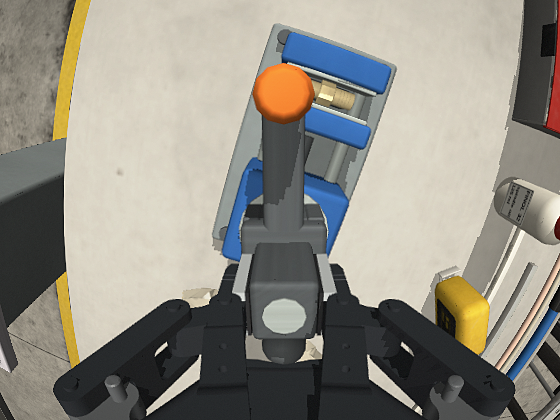

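The jaw at (340,130) is now close to the fitting at (335,98), and there is no stop torque yet. I'll keep turning.

```bash
python3 -m pendant '{"translation":[[0,0,0],[0,0,0],[0,0,0]],"angular":[[0,0,0.05],[0,0,0.05],[0,0,0]],"jaw":[1,1,1]}'; python3 m.py
python3 -m pendant '{"translation":[[0,0,0],[0,0,0],[0,0,0]],"angular":[[0,0,0.05],[0,0,0],[0,0,0]],"jaw":[1,1,1]}'; python3 m.py
```

```text
t: 10.35
eef_pos: [530.6, 251.4, 121.7]
orientation: [2.057, 2.373, 0.004]
force: [2.3, 3.4, 7.0]
finger_gap: 0.32
grip_force: 63.3
turned 1.2188001107217628 moment [ 1.03 -0.67  0.06] q7 -0.10800736375372334
t: 10.65
eef_pos: [530.7, 251.4, 121.7]
orientation: [2.114, 2.323, 0.005]
force: [2.4, 3.5, 5.2]
finger_gap: 0.316
grip_force: 63.3
turned 1.2668985721105108 moment [ 1.02 -0.81  0.31] q7 -0.141890993726358
```

```bash
python3 -m pendant '{"translation":[[0,0,0],[0,0,0],[0,0,0]],"angular":[[0,0,0.05],[0,0,0],[0,0,0]],"jaw":[1,1,1]}'; python3 m.py
python3 -m pendant '{"translation":[[0,0,0],[0,0,0],[0,0,0]],"angular":[[0,0,0.03],[0,0,0],[0,0,0]],"jaw":[1,1,1]}'; python3 m.py
```

```text
t: 10.95
eef_pos: [530.7, 251.4, 121.7]
orientation: [2.171, 2.27, 0.004]
force: [3.1, 3.7, 5.2]
finger_gap: 0.317
grip_force: 63.3
turned 1.316456249206289 moment [ 1.   -0.91  0.46] q7 -0.17696100860166789
t: 11.25
eef_pos: [530.7, 251.4, 121.6]
orientation: [2.204, 2.237, 0.004]
force: [3.3, 4.0, 4.7]
finger_gap: 0.321
grip_force: 63.4
turned 1.3461589853355491 moment [ 1.   -0.94  0.65] q7 -0.19802445219412687
```

```bash
python3 -m pendant '{"translation":[[0,0,0],[0,0,0],[0,0,0],[0,0,0],[0,0,0],[0,0,0],[0,0,-0.01],[0,0,-0.02],[0,0,-0.02],[0,0,-0.02],[0,0,-0.02],[0,0,-0.02],[0,0,0],[0,0,0]],"angular":[[0,0,0],[0,0,0],[0,0,0],[0,0,0],[0,0,0],[0,0,0],[0,0,0],[0,0,0],[0,0,0],[0,0,0],[0,0,0],[0,0,0],[0,0,0],[0,0,0]],"jaw":[0,0,0,0,0,0,0,0,0,0,0,0,0,0]}'
python3 - <<'E'
from h import *
im,W=cloud('wrist'); save('w4',im); np.save('w.npy',W)
top=(W[...,2]>146)&(W[...,2]<154)&(np.hypot(W[...,0]-530,W[...,1]-250)<40)
p=W[top]; print(len(p),np.median(p[:,2]),cv2.minAreaRect(p[:,:2].astype(np.float32)))
k=(W[...,2]>125)&(W[...,2]<144)&(np.hypot(W[...,0]-530,W[...,1]-250)>60)&(np.hypot(W[...,0]-530,W[...,1]-250)<105); p=W[k]; print('knob',len(p),cv2.minAreaRect(p[:,:2].astype(np.float32)))
E
```

```text
t: 12.65
eef_pos: [529.8, 250.5, 231.6]
orientation: [2.207, 2.236, 0.001]
force: [0.3, -0.1, -0.4]
finger_gap: 1.003
grip_force: 0.0
1521 150.18171152254683 ((530.3861083984375, 251.83680725097656), (28.13928985595703, 29.360044479370117), 4.098657608032227)
knob 815 ((525.1140747070312, 335.9713134765625), (22.409683227539062, 22.827022552490234), 73.45864868164062)
```

View pics/w4.png

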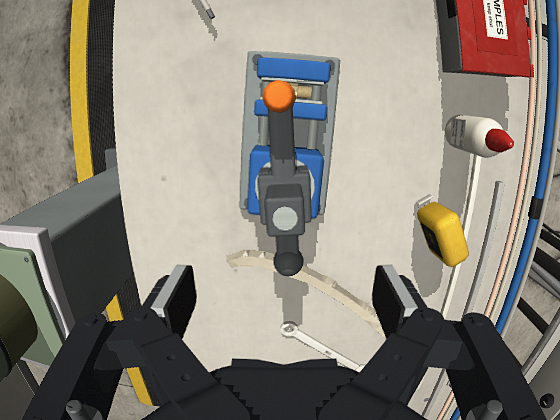

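The crank is seated, with its top at 150.2 and its centre within 2 mm of the spindle axis. Next I'll check the gap between the jaw and the fitting.

```bash
python3 - <<'E'
from h import *
W=np.load('w.npy'); im,_=manip.read_camera('wrist')
c=cv2.resize(im[50:160,235:345],None,fx=5,fy=5,interpolation=cv2.INTER_CUBIC); save('jaw',c)
for u in (300,304,308):
    print(u,[(v,*W[v,u].round(0).astype(int)) for v in range(60,122,2) if not np.isnan(W[v,u,0])])
E
```

```text
300 [(60, np.int64(544), np.int64(373), np.int64(51)), (62, np.int64(544), np.int64(371), np.int64(53)), (64, np.int64(544), np.int64(369), np.int64(53)), (66, np.int64(544), np.int64(367), np.int64(50)), (68, np.int64(544), np.int64(365), np.int64(51)), (70, np.int64(544), np.int64(363), np.int64(53)), (72, np.int64(544), np.int64(361), np.int64(53)), (74, np.int64(544), np.int64(359), np.int64(52)), (76, np.int64(544), np.int64(357), np.int64(52)), (78, np.int64(544), np.int64(355), np.int64(51)), (80, np.int64(544), np.int64(353), np.int64(50)), (82, np.int64(544), np.int64(351), np.int64(50)), (84, np.int64(545), np.int64(351), np.int64(25)), (86, np.int64(545), np.int64(348), np.int64(40)), (88, np.int64(545), np.int64(346), np.int64(41)), (90, np.int64(545), np.int64(344), np.int64(42)), (92, np.int64(545), np.int64(342), np.int64(41)), (94, np.int64(545), np.int64(340), np.int64(40)), (96, np.int64(545), np.int64(338), np.int64(39)), (98, np.int64(546), np.int64(336), np.int64(27)), (100, np.int64(544), np.int64(334), np.int64(52)), (102, np.int64(544), np.int64(332), np.int64
[... 2897 characters left out ...]
t64(553), np.int64(340), np.int64(41)), (96, np.int64(553), np.int64(338), np.int64(39)), (98, np.int64(553), np.int64(336), np.int64(35)), (100, np.int64(552), np.int64(334), np.int64(51)), (102, np.int64(552), np.int64(332), np.int64(52)), (104, np.int64(552), np.int64(330), np.int64(51)), (106, np.int64(552), np.int64(328), np.int64(53)), (108, np.int64(552), np.int64(326), np.int64(53)), (110, np.int64(552), np.int64(324), np.int64(54)), (112, np.int64(552), np.int64(322), np.int64(52)), (114, np.int64(552), np.int64(321), np.int64(53)), (116, np.int64(552), np.int64(319), np.int64(52)), (118, np.int64(552), np.int64(317), np.int64(51)), (120, np.int64(555), np.int64(312), np.int64(11))]
```

View pics/jaw.png

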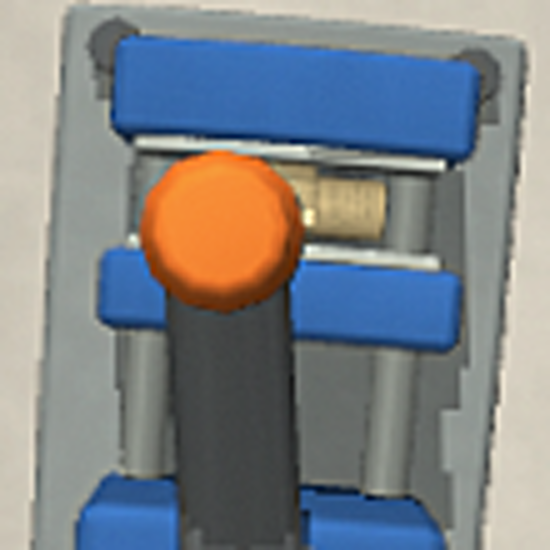

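The moving jaw's face is against the fitting (y about 336), the stop torque built up, and the crank is upright and seated.

```bash
python3 -c "
from rig import manip
print(manip.sign_off())"
```

```text
the job is handed in; nothing more can be done
None
```

I seated the crank fully on the spindle and turned it clockwise until the resisting torque built up, with the jaw closed on the fitting to within about 1 mm. The crank is upright and released, I never went near the small crank, and the job is handed in (no verdict was returned).

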